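# Show an offset lever to the scan pad, level and by its balance point

### The job

Pick up the offset lever by pinching its bar at the balance point, and hold it level above the scan pad, its underside about 100 mm over the glass, balance point over the middle of the glass. Show it in three directions: blue head over the red lamp, then turned to the yellow lamp, then to the green lamp, keeping still for about two seconds at each of the first two, and finish the program while still holding it level and still over the green lamp. Keep it level all the way, and do not touch the scan pad or disturb the other things on the bench.

Things in the scene. Friction and masses are not known exactly. Their poses are not given: they have to be found in the camera images.
- lever: Loose offset lever, 0.37 to 0.68 kg: heavy blue round head (dia 52, 34 high), steel bar (16 wide, 20 high, underside 7 above the bench), small blue round foot (dia 26, 30 high). Origin: on the underside, below the balance point, which is on the bar's centre line, 66 from the head's axis, 139 from the foot's. x points from head to tail, z up. Grip the bar with TCP 23 above the underside. (mm)
- lever_head (a point): Centre of the blue head's underside, 66 mm from the lever's origin along its -x.
- scan_pad: Fixed scan pad: black disc, dia 230, 22 high, round glass (dia 60) flush in the middle of its top, blue box (70 x 120, 45 high, reaching 170 from the disc's centre) on its +x side, three lamps on the side away from the box. Origin: centre of the disc's underside, on the bench; x points to the blue box, z up. Sizes in mm.
- glass (a point): Centre of the scan pad's glass, 22 mm above the bench; axes as the scan pad.
- lamp_red (a point): Centre of the red lamp's top: lamps are round caps, 24 mm diameter, 8 mm high above the disc, top 30 mm above the bench, 66 mm from the middle of the glass, 60 degrees apart. Seen from above, turning clockwise about the glass: red, yellow, green.
- lamp_yellow (a point): Centre of the yellow lamp's top (the middle one, farthest from the blue box).
- lamp_green (a point): Centre of the green lamp's top.
- parts_tray: Bystander: loose clear open tray, 110 x 80 mm, 40 mm high. Origin: centre of its underside.
- steel_slug: Bystander: loose upright steel cylinder, 48 mm diameter, 45 mm high. Origin: centre of its underside.
- wrench: Bystander: loose wrench, 170 mm long, lying on the bench roughly along x. Origin: about its middle, on the bench.
- cup: Bystander: loose paper-coloured cup, 72 mm diameter at the rim, 85 mm high. Origin: centre of its underside.
Mind the look-alikes: they are no part of the job. Of the things shaped like the lever, the blue one is meant.

How it is judged:
By the outcome, as a careful person would: the job done as asked, in the order asked, and still so for the second after the job is handed in, while the arm keeps its last pose, push and grip.
It also fails if it takes over 51 s, if anything falls off the work surface, if the arm or the gripper's body presses on something with over 40 N, if the wrist force passes 120 N, or if a joint passes its speed limit or range.

### The arm

A 6-joint arm with a two-finger parallel gripper is mounted at the origin on the work surface. World frame = base frame: x ahead of the robot, y to its left, z up, the work surface at z = 0. Lengths are in m, angles in rad, forces in N, time in s.
With the tool pointing down it reaches from about 0.35 to 0.8 m from the base axis. Payload 7.3 kg.
Tool frame: the origin (TCP) lies between the finger pads, 19 mm behind the fingertips; this is the grasp point; z points along the fingers, y is the line along which they close (so a half turn about z gives the same grasp; the last joint's range is limited). The gripper opens to 85 mm and grips with 20 to 120 N. Pads are 22 mm wide; open, the fingers measure 114 mm over their backs; the gripper's body (76 mm by 85 mm) begins 54 mm behind the grasp point. The pads swing forward as they close: fully open they stand 13 mm farther back than shut.
Start: joints at [-1.258, 0.342, 1.524, -0, 1.275, -0.146], TCP at [0.233, -0.471, 0.25] pointing down, gripper open.
Joint ranges: [-2.53, 2.53], [-0.77, 2.02], [0.04, 2.7], [-1, 4.14], [0.28, 2.66], [-3.11, 3.11]. Speed limits (rad/s): [2.57, 2.57, 3.14, 3.14, 3.14, 3.14].

### API

Orientations are given as a rotation vector (axis times angle).
In Python, from cell import robot, vision, spot_in, masks_of, tip_of gives the robot as it stands. The module is installed in compiled form; this text tells all that it offers.
- The arm moves only by the shell command python3 -m inch 'ROWS' [FORCE]. ROWS is JSON, one flat list of numbers, 7 for each row, row after row: the shift along the tool's x, y, z in units of 25 mm (1.0 is 25 mm), then the turn, a rotation vector about the tool's x, y, z in units of 8 degrees (1.0 is 8 degrees), then the closure, from 0 (fully open) to 1 (shut). A call has 1 to 20 rows; each row shifts and turns the commanded pose from where the row before left it, along the tool's axes as they then stand; what a row does not reach is not made up. A row lasts 1/10 s, in which the tool goes at most 50 mm and 8.59 degrees, less where a joint would pass 70% of its speed; a pose out of reach is approached as far as the arm can. A call is refused whole if a number of a shift passes 1 or a number of a turn 1, either way. A call with a gripper value outside its range is refused whole. The fingers move at their own pace and stop on an object; FORCE is the grip in N (left out, the last holds). Time passes only in rows, so rows that do not move let the fingers close. It gives the time, the measured TCP pose, the force, the opening and the grip force at its end, in the units of the state.
- robot.state(): the state, without advancing time (a new reading comes with each control period).
- vision.camera(name): name is "side" or "top" or "wrist"; returns the picture (480x640x3 uint8, red, green, blue); there is no depth.
- vision.get_calibration(name): a dict with "intrinsics" (3x3 intrinsics, pixels), "extrinsics" (4x4, takes a point from camera to world coordinates); the wrist camera has in their place "T_tool_cam" (4x4, takes a point from camera to tool coordinates, whose origin is the TCP and whose axes are the flange's). Camera axes: x right, y up, looking along -z (the intrinsics and any distortion apply to the point x, -y, -z); pixel columns grow to the right and rows downward; lengths in m; the calibration is good to about 2 mm. A picture is of the moment at which its call begins: read the wrist's pose just before it. get_calibration takes no time and is no camera call.
- robot.job_done(): hands the job in; it is judged then, once.
Trained networks look in the newest picture that a camera, given by its name, has taken for a name from the list of things; names that differ only in an ending like _2 or _b are one class to them, and where a whole thing is asked for, a point or a joint stands for the part that bears it (a point fixed in the world has none). Each returns a list of dicts, best first, with "p" (0 to 1); they miss things now and then, are a little off and sometimes report something else, mostly with a low value. They report only what shows in the picture. A call takes as long as a camera call. They do not tell look-alikes from the thing itself.
- spot_in(thing, camera): "extent" ([left, top, width, height] in pixels, round what is visible of it).
- masks_of(thing, camera): "region" (480x640 bool, what is visible of it) and "extent" ([left, top, width, height] in pixels, round what is visible of it).
- tip_of(thing, camera): "xy" ([column, row] in pixels: a listed point, or the origin of a listed thing).
The state is a dict: "clock": time; "joint_positions": joint angles; "joint_velocities": joint speeds; "joint_efforts": joint torques, N m; "ee_pos": TCP position; "tcp_rot": TCP orientation; "ft_force": force on the tool from outside, world axes, zero at the start; "wrist_torque": the same for the moment, N m; "width": finger opening in m; "gripper_force": force on a finger pad.
Only numpy, scipy, OpenCV 4.12 (cv2) and the standard library are available. Lean on these libraries where they do the work, as an engineer would, in place of code of your own. Each camera call takes 0.05 s, during which the arm holds its last target. There are 200 camera calls.

## Working session

There is one attempt and no reset: what is moved stays moved. The work goes in short steps, Python scripts to look and compute and a shell command to move; the robot and the scene stay as the last step left them, time stands still between calls to the robot, and variables do not carry over. Pictures are saved under pics/ and viewed, at most 10 in all, crops included, and the job is handed in when it is done.

```bash
mkdir -p pics
cat > h.py <<'E'
from cell import robot, vision, spot_in, masks_of, tip_of
import numpy as np, cv2
from scipy.spatial.transform import Rotation as R
def ray(name,uv,st=None):
    c=vision.get_calibration(name);K=np.array(c["intrinsics"]) if "intrinsics" in c else None
    if "extrinsics" in c: T=np.array(c["extrinsics"])
    else:
        st=st or robot.state();W=np.eye(4);W[:3,:3]=R.from_rotvec(st["tcp_rot"]).as_matrix();W[:3,3]=st["ee_pos"];T=W@np.array(c["T_tool_cam"])
    d=np.linalg.inv(K)@[uv[0],uv[1],1];d=np.array([d[0],-d[1],-d[2]])
    return T[:3,3],T[:3,:3]@d
def at(name,uv,z,st=None):
    o,d=ray(name,uv,st);return o+d*(z-o[2])/d[2]
E
python3 - <<'E'
from h import *
for n in("top","side"):
    cv2.imwrite(f"pics/{n}0.png",vision.camera(n)[:,:,::-1])
    c=vision.get_calibration(n);print(n,[k for k in c],np.round(np.array(c["extrinsics"])[:3,3],3))
    for t,z in(("lever",0),("lever_head",0),("glass",.022),("lamp_red",.03),("lamp_yellow",.03),("lamp_green",.03),("scan_pad",0),("parts_tray",0),("steel_slug",0),("wrench",0),("cup",0)):
        for r in tip_of(t,n)[:3]: print(t,round(r["p"],2),np.round(r["xy"]),np.round(at(n,r["xy"],z),3))
s=robot.state();print(s["clock"],s["ee_pos"],s["tcp_rot"],s["width"])
print(vision.get_calibration("wrist"))
E
```

```text
top ['intrinsics', 'extrinsics'] [0.448 0.026 1.292]
lever 0.86 [246. 140.] [0.766 0.177 0.   ]
lever 0.61 [234. 342.] [0.276 0.197 0.   ]
lever 0.59 [232. 242.] [0.515 0.206 0.   ]
lever_head 0.78 [272. 140.] [0.768 0.115 0.   ]
lever_head 0.73 [264. 340.] [0.282 0.124 0.   ]
lever_head 0.57 [254. 255.] [0.486 0.153 0.   ]
glass 0.94 [398. 242.] [ 0.519 -0.193  0.022]
lamp_red 0.73 [420. 253.] [ 0.494 -0.241  0.03 ]
lamp_yellow 0.76 [393. 265.] [ 0.464 -0.178  0.03 ]
lamp_yellow 0.23 [254. 256.] [0.482 0.15  0.03 ]
lamp_green 0.67 [372. 247.] [ 0.507 -0.129  0.03 ]
scan_pad 0.68 [398. 237.] [ 0.532 -0.194  0.   ]
parts_tray 0.97 [318. 131.] [0.79  0.001 0.   ]
steel_slug 0.57 [311. 270.] [0.45  0.015 0.   ]
wrench 0.88 [507. 317.] [ 0.343 -0.456  0.   ]
cup 0.8 [134. 301.] [0.372 0.438 0.   ]
side ['intrinsics', 'extrinsics'] [-0.07   0.897  0.81 ]
lever 0.93 [200. 258.] [0.784 0.179 0.   ]
lever 0.82 [268. 297.] [0.535 0.206 0.   ]
lever 0.76 [365. 335.] [0.276 0.192 0.   ]
lever_head 0.85 [294. 294.] [0.485 0.164 0.   ]
lever_head 0.79 [372. 318.] [0.286 0.137 0.   ]
lever_head 0.
[... 356 characters left out ...]
] [0.432 0.023 0.   ]
cup 0.71 [265. 399.] [0.358 0.442 0.   ]
1.2 [ 0.23253633 -0.47070477  0.25001133] [ 3.05924011e+00  7.14375430e-01 -1.65808018e-06] 0.08554130452718264
{'intrinsics': array([[354.63096402,   0.        , 316.08338308],
       [  0.        , 354.63096402, 243.42141424],
       [  0.        ,   0.        ,   1.        ]]), 'T_tool_cam': array([[-9.49378970e-04,  9.64151411e-01,  2.65351005e-01,
         6.68526522e-02],
       [ 9.99998828e-01,  1.23396287e-03, -9.05778318e-04,
        -3.83422178e-04],
       [-1.20074073e-03,  2.65349834e-01, -9.64151453e-01,
        -1.22845310e-01],
       [ 0.00000000e+00,  0.00000000e+00,  0.00000000e+00,
         1.00000000e+00]])}
```

View pics/top0.png

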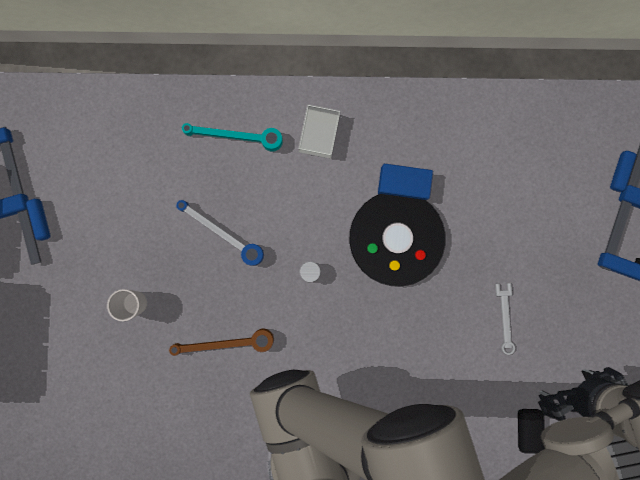

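View pics/side0.png

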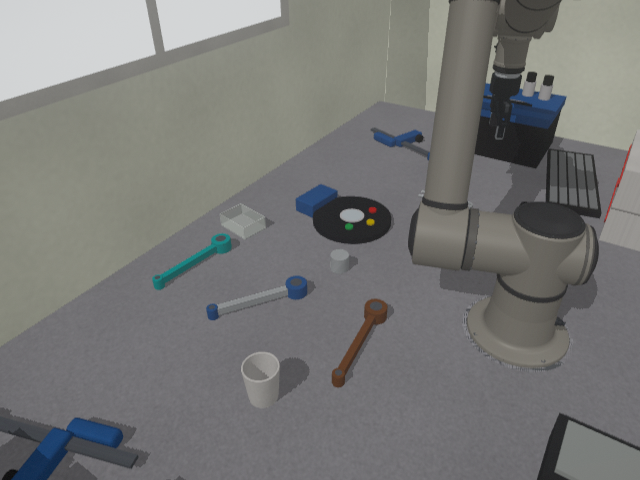

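Top view: blue lever head at about (253,254), foot at (182,205); teal and brown levers are look-alikes. Pad glass is at (398,238), red lamp (420,254), yellow (394,266), green (372,248).

```bash
cat >> h.py <<'E'
def blob(img,lo,hi,box=None):
    m=cv2.inRange(cv2.cvtColor(img,cv2.COLOR_RGB2HSV),lo,hi)
    if box is not None: k=np.zeros_like(m);l,t,w,h=box;k[t:t+h,l:l+w]=1;m=m*k
    n,_,s,c=cv2.connectedComponentsWithStats(m);return sorted([(int(s[i,4]),tuple(s[i,:4]),c[i]) for i in range(1,n) if s[i,4]>15],key=lambda a:-a[0])
def plan(p,yaw):
    "turn in units about tool z, then shift in units along the tool axes after turning; tilt error"
    s=robot.state();M=R.from_rotvec(s["tcp_rot"]).as_matrix()
    y0=np.degrees(np.arctan2(M[1,0],M[0,0]));d=(yaw-y0+180)%360-180
    G=R.from_euler("z",yaw,degrees=True).as_matrix()@np.diag([1.,-1,-1])
    print("yaw now",round(y0,2),"turn",np.round(R.from_matrix(M.T@G).as_rotvec(degrees=True)/8,3),"shift",np.round(G.T@(np.array(p)-s["ee_pos"])/.025,3))
E
python3 - <<'E'
from h import *
im=vision.camera("top")
P={}
for a,b,c in blob(im,(100,120,60),(125,255,255),(160,180,130,100)): print(a,b,c,at("top",c,.030 if a<200 else .034))
for n,lo,hi in(("red",(0,150,100),(5,255,255)),("yel",(20,150,100),(32,255,255)),("grn",(50,120,60),(80,255,255))):
    a,b,c=blob(im,lo,hi,(350,190,100,100))[0]; P[n]=at("top",c,.03);print(n,a,c,P[n])
a,b,c=blob(im,(0,0,170),(180,60,255),(375,215,48,45))[0];print("glass",a,c,at("top",c,.022))
plan([.521,.21,.25],55)
E
```

```text
263 (np.int32(241), np.int32(244), np.int32(22), np.int32(21)) [251.98098859 254.121673  ] [0.48575331 0.15400941 0.034     ]
61 (np.int32(176), np.int32(200), np.int32(12), np.int32(11)) [181.37704918 204.75409836] [0.6008767  0.32394592 0.03      ]
red 82 [419.79268293 254.56097561] [ 0.48944121 -0.24148686  0.03      ]
yel 89 [394.06741573 264.96629213] [ 0.46422409 -0.18067511  0.03      ]
grn 91 [371.91208791 247.71428571] [ 0.50428867 -0.12831446  0.03      ]
glass 677 [397.53766617 237.6957164 ] [ 0.52922761 -0.19028541  0.022     ]
yaw now 26.29 turn [ 1.000e-03  0.000e+00 -3.589e+00] shift [ 2.8923e+01 -6.1660e+00  1.0000e-03]
```

```bash
python3 -m inch '[0,0,0,0,0,-0.9,0, 0,0,0,0,0,-0.9,0, 0,0,0,0,0,-0.9,0, 0,0,0,0,0,-0.9,0, 0.9,-0.2,0,0,0,0,0, 1,-0.2,0,0,0,0,0, 1,-0.2,0,0,0,0,0, 1,-0.2,0,0,0,0,0, 1,-0.2,0,0,0,0,0, 1,-0.2,0,0,0,0,0, 1,-0.2,0,0,0,0,0, 1,-0.2,0,0,0,0,0, 1,-0.2,0,0,0,0,0, 1,-0.2,0,0,0,0,0, 1,-0.2,0,0,0,0,0, 1,-0.2,0,0,0,0,0, 1,-0.2,0,0,0,0,0, 1,-0.2,0,0,0,0,0, 1,-0.2,0,0,0,0,0, 1,-0.2,0,0,0,0,0]' 100
python3 -m inch '[1,-0.2,0,0,0,0,0, 1,-0.2,0,0,0,0,0, 1,-0.2,0,0,0,0,0, 1,-0.2,0,0,0,0,0, 1,-0.2,0,0,0,0,0, 1,-0.2,0,0,0,0,0, 1,-0.2,0,0,0,0,0, 1,-0.2,0,0,0,0,0, 1,-0.2,0,0,0,0,0, 1,-0.2,0,0,0,0,0, 1,-0.2,0,0,0,0,0, 0.5,0,0,0,0,0,0, 0,0,0,0,0,0,0, 0,0,0,0,0,0,0]'
python3 - <<'E'
from h import *
s=robot.state();im=vision.camera("wrist");cv2.imwrite("pics/w1.png",im[:,:,::-1]);print(s["clock"],s["ee_pos"],s["ft_force"])
for t in("lever","lever_head"):
    for r in tip_of(t,"wrist")[:2]:print(t,r["p"],r["xy"],at("wrist",r["xy"],0,s))
for a,b,c in blob(im,(100,120,60),(125,255,255)):print(a,b,c,at("wrist",c,.032,s))
plan([.5227,.2087,.25],55.9)
E
```

```text
clock: 3.25
ee_pos: [0.3948, -0.098, 0.2502]
tcp_rot: [2.785, 1.453, 0.0]
ft_force: [0.8, 0.1, -1.0]
width: 0.0856
gripper_force: 0.0
clock: 4.65
ee_pos: [0.5136, 0.1676, 0.2497]
tcp_rot: [2.785, 1.453, -0.002]
ft_force: [-0.1, 0.1, 0.6]
width: 0.0855
gripper_force: 0.0
4.65 [0.51359136 0.16764513 0.24974773] [-0.11668938  0.12375004  0.5682356 ]
lever 0.95 [528.2, 44.3] [0.76853581 0.18337822 0.        ]
lever 0.94 [295.9, 176.3] [0.51700495 0.20940841 0.        ]
lever_head 0.75 [551.8, 109.7] [0.7619986  0.11720368 0.        ]
lever_head 0.63 [298.7, 234.7] [0.48299552 0.15712793 0.        ]
1435 (np.int32(273), np.int32(214), np.int32(50), np.int32(53)) [297.96864111 239.11149826] [0.48567    0.15953101 0.032     ]
773 (np.int32(602), np.int32(355), np.int32(38), np.int32(45)) [624.64941785 373.37516171] [ 0.69266886 -0.17320581  0.032     ]
447 (np.int32(277), np.int32(0), np.int32(30), np.int32(30)) [292.0738255  14.3064877] [0.59636624 0.32187705 0.032     ]
366 (np.int32(549), np.int32(342), np.int32(54), np.int32(29)) [579.12021858 355.47540984] [ 0.66054128 -0.12316961  0.032     ]
yaw now 55.03 turn [ 0.001  0.003 -0.109] shift [ 1.575 -0.628  0.004]
```

View pics/w1.png

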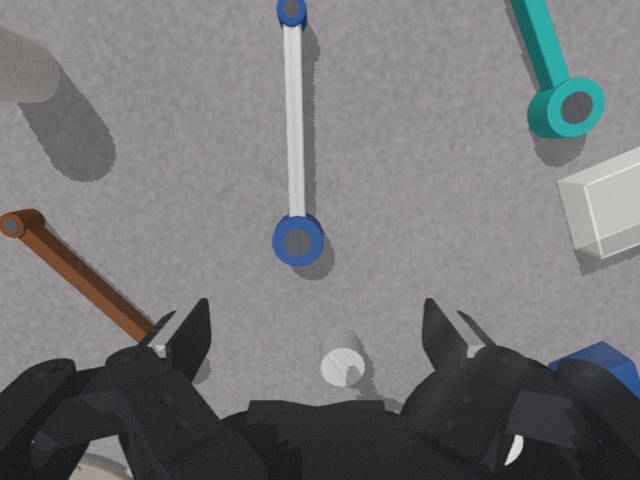

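Wrist view: blue lever upright in the picture, head at (298,241), foot at (292,10), bar slightly left of centre.

```bash
python3 -m inch '[0.8,-0.3,0,0,0,-0.1,0, 0.8,-0.3,0.4,0,0,0,0, 0,0,0,0,0,0,0, 0,0,0,0,0,0,0, 0,0,0,0,0,0,0]'
python3 - <<'E'
from h import *
s=robot.state();im=vision.camera("wrist");cv2.imwrite("pics/w2.png",im[:,:,::-1]);print(s["clock"],s["ee_pos"])
hsv=cv2.cvtColor(im,cv2.COLOR_RGB2HSV)
for a,b,c in blob(im,(100,120,60),(125,255,255),(200,0,240,400)):print(a,b,c,at("wrist",c,.034,s))
for r in tip_of("lever","wrist")[:2]:print(r["p"],r["xy"],at("wrist",r["xy"],0,s))
for r in tip_of("lever_head","wrist")[:2]:print(r["p"],r["xy"],at("wrist",r["xy"],0,s))
c=vision.get_calibration("wrist")
# predicted pixels for candidate pose
W=np.eye(4);W[:3,:3]=R.from_rotvec(s["tcp_rot"]).as_matrix();W[:3,3]=s["ee_pos"]
T=np.linalg.inv(W@np.array(c["T_tool_cam"]));K=np.array(c["intrinsics"])
def pr(p):
    q=T[:3,:3]@p+T[:3,3];q=K@[q[0],-q[1],-q[2]];return q[:2]/q[2]
# fit pose (x,y,yaw) by matching outlines of head and foot masks (convex hulls of cylinders)
from scipy.optimize import minimize
m=cv2.inRange(hsv,(100,120,60),(125,255,255))
obs=np.zeros((480,640),np.uint8)
for a,b,cc in blob(im,(100,120,60),(125,255,255),(200,0,240,400))[:2]:
    l,t,w,h=b;ys,xs=np.nonzero(m[t:t+h,l:l+w]);hull=cv2.convexHull(np.stack([xs+l,ys+t],1).astype(np.int32));cv2.fillPoly(obs,[hull],255)
a=np.linspace(0,2*np.pi,60)
def ren(v):
    x,y,th=v;d=np.array([np.cos(th),np.sin(th)]);o=np.zeros((480,640),np.uint8)
    for L,r,h in((-.066,.026,.034),(.139,.013,.030)):
        cx=np.array([x,y])+L*d
        pts=np.array([pr([cx[0]+r*np.cos(k),cx[1]+r*np.sin(k),z]) for z in(0,h) for k in a])
        cv2.fillPoly(o,[cv2.convexHull((pts*16).astype(np.int32))],255,shift=4,lineType=cv2.LINE_AA)
    return o
B=lambda i:cv2.GaussianBlur(i,(0,0),2).astype(float)
ob=B(obs);f=lambda v:np.mean((B(ren(v))-ob)**2)
x0=np.array([.5227,.2087,np.radians(55.9)])
r=minimize(f,x0,method="Nelder-Mead",options=dict(initial_simplex=x0+np.array([[0,0,0],[.006,0,0],[0,.006,0],[0,0,.03]])))
print(r.x,np.degrees(r.x[2]),f(x0),r.fun)
plan([r.x[0],r.x[1],.023],np.degrees(r.x[2]))
v=im.copy();e=cv2.Canny(ren(r.x),50,150);v[e>0]=(255,255,0);cv2.imwrite("pics/w2.png",v[:,:,::-1])
E
```

```text
clock: 5.3
ee_pos: [0.5241, 0.2088, 0.2404]
tcp_rot: [2.775, 1.471, 0.0]
ft_force: [0.2, 0.6, -0.1]
width: 0.0856
gripper_force: 0.0
5.3 [0.52413337 0.20880676 0.24037967]
1482 (np.int32(287), np.int32(253), np.int32(50), np.int32(54)) [311.40688259 278.7854251 ] [0.48643207 0.16178869 0.034     ]
510 (np.int32(296), np.int32(42), np.int32(29), np.int32(32)) [310.59019608  58.41764706] [0.59769643 0.32543656 0.034     ]
0.92 [142.8, 344.1] [0.27275372 0.19423591 0.        ]
0.86 [310.9, 214.3] [0.51863807 0.21043001 0.        ]
0.9 [565.9, 155.3] [0.76213068 0.1168378  0.        ]
0.77 [186.0, 381.7] [0.28149915 0.12735922 0.        ]
[0.52071863 0.2125389  0.97303617] 55.75086574858063 99.39998697916667 40.30265625
yaw now 55.84 turn [ 0.004 -0.002  0.011] shift [ 0.037 -0.195  8.697]
```

View pics/w2.png

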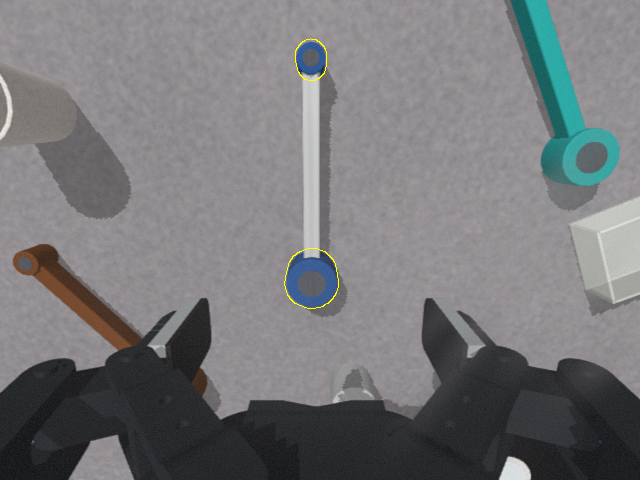

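Overlay matches the head (311,280) and foot (311,59). Descend and close.

```bash
python3 -m inch '[0,-0.18,0.6,0,0,0,0, 0,0,1,0,0,0,0, 0,0,1,0,0,0,0, 0,0,1,0,0,0,0, 0,0,1,0,0,0,0, 0,0,1,0,0,0,0, 0,0,1,0,0,0,0, 0,0,0.8,0,0,0,0, 0,0,0.6,0,0,0,0, 0,0,0.4,0,0,0,0, 0,0,0.3,0,0,0,0, 0,0,0,0,0,0,0, 0,0,0,0,0,0,0]'
python3 - <<'E'
from h import *
s=robot.state();d=np.array([np.cos(np.radians(55.8)),np.sin(np.radians(55.8))])
print(s["ee_pos"],"along",s["ee_pos"][:2]@d,s["ft_force"],s["wrist_torque"]);plan([.5203,.2120,.023],55.75)
E
```

```text
clock: 6.75
ee_pos: [0.5209, 0.2123, 0.023]
tcp_rot: [2.775, 1.472, 0.001]
ft_force: [0.7, 0.5, -0.3]
width: 0.0852
gripper_force: 0.0
[0.52085983 0.21226486 0.02301478] along 0.468326790068616 [ 0.72060755  0.49351307 -0.2676521 ] [-0.07053344 -0.01706658 -0.02574335]
yaw now 55.88 turn [ 0.005 -0.005  0.017] shift [-0.021 -0.013  0.001]
```

Positioned well; close, then raise slightly and slowly and check balance.

```bash
python3 -m inch '[0,0,0,0,0,0,1, 0,0,0,0,0,0,1, 0,0,0,0,0,0,1, 0,0,0,0,0,0,1, 0,0,0,0,0,0,1, 0,0,0,0,0,0,1, 0,0,0,0,0,0,1, 0,0,0,0,0,0,1, 0,0,0,0,0,0,1, 0,0,0,0,0,0,1, 0,0,0,0,0,0,1, 0,0,0,0,0,0,1]' 100
python3 - <<'E'
from h import *
s=robot.state();print(s["ee_pos"],s["ft_force"],s["wrist_torque"])
E
python3 -m inch '[0,0,-0.2,0,0,0,1, 0,0,-0.3,0,0,0,1, 0,0,-0.3,0,0,0,1, 0,0,-0.2,0,0,0,1, 0,0,0,0,0,0,1, 0,0,0,0,0,0,1, 0,0,0,0,0,0,1]'
python3 - <<'E'
from h import *
M=lambda s:R.from_rotvec(s["tcp_rot"]).as_matrix().T
F=[];T=[]
for i in range(4):
    s=robot.state();vision.camera("side");F.append(M(s)@s["ft_force"]);T.append(M(s)@s["wrist_torque"])
print("tool axes",np.mean(F,0),np.mean(T,0),np.std(T,0))
im=vision.camera("side");cv2.imwrite("pics/s1.png",cv2.resize(im[230:350,160:360],None,fx=4,fy=4)[:,:,::-1])
E
```

```text
clock: 7.95
ee_pos: [0.5207, 0.2122, 0.0229]
tcp_rot: [2.775, 1.472, 0.001]
ft_force: [-1.1, -1.4, 5.2]
width: 0.0142
gripper_force: 98.4
[0.52066245 0.21217862 0.02291587] [-1.09792856 -1.41513591  5.21993286] [-0.10258003  0.22722927  0.02331206]
clock: 8.65
ee_pos: [0.5202, 0.2122, 0.0472]
tcp_rot: [-2.775, -1.472, 0.001]
ft_force: [-0.2, 0.5, -4.2]
width: 0.014
gripper_force: 97.7
tool axes [-0.07959095 -0.50019172  4.04820288] [ 0.00048749  0.00092133 -0.0059088 ] [0.05287323 0.02194637 0.04055413]
```

View pics/s1.png

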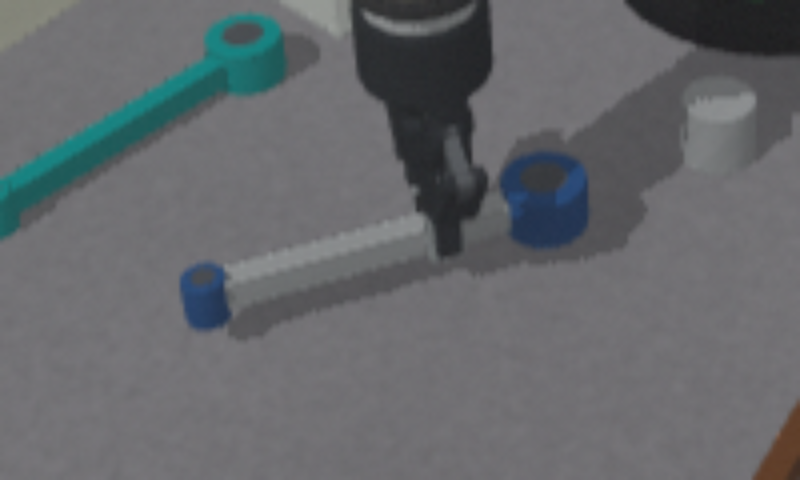

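Lever is held level; torque about zero (balanced), mass about 0.4 kg.

Run:
```python
from h import *
plan([.5295,-.1893,.145],52.7)
```

```text
yaw now 55.89 turn [-0.001  0.002  0.398] shift [-12.554  10.023  -3.909]
```

```bash
python3 -m inch '[0,0,-0.3,0,0,0.1,1, 0,0,-0.6,0,0,0.1,1, 0,0,-0.8,0,0,0.1,1, 0,0,-0.8,0,0,0.1,1, 0,0,-0.7,0,0,0,1, 0,0,-0.4,0,0,0,1, 0,0,-0.3,0,0,0,1, 0,0,0,0,0,0,1]'
python3 -m inch '[-0.3,0.24,0,0,0,0,1, -0.6,0.48,0,0,0,0,1, -0.8,0.64,0,0,0,0,1, -0.8,0.64,0,0,0,0,1, -0.8,0.64,0,0,0,0,1, -0.8,0.64,0,0,0,0,1, -0.8,0.64,0,0,0,0,1, -0.8,0.64,0,0,0,0,1, -0.8,0.64,0,0,0,0,1, -0.8,0.64,0,0,0,0,1, -0.8,0.64,0,0,0,0,1, -0.8,0.64,0,0,0,0,1, -0.8,0.64,0,0,0,0,1, -0.8,0.64,0,0,0,0,1, -0.8,0.64,0,0,0,0,1, -0.6,0.48,0,0,0,0,1, -0.4,0.3,0,0,0,0,1, -0.25,0.2,0,0,0,0,1, 0,0,0,0,0,0,1, 0,0,0,0,0,0,1]'
python3 - <<'E'
from h import *
plan([.5295,-.1893,.145],52.7)
s=robot.state();im=vision.camera("wrist");cv2.imwrite("pics/w3.png",im[:,:,::-1])
t=vision.camera("top");cv2.imwrite("pics/t3.png",cv2.resize(t[120:320,290:490],None,fx=3,fy=3)[:,:,::-1])
print(s["ft_force"],s["wrist_torque"])
for a,b,c in blob(im,(100,120,60),(125,255,255)):print(a,b,c)
for n in("lamp_red","lamp_green","lamp_yellow","glass"):
    for c in("side","wrist"):
        if c=="side" and n=="lamp_red":vision.camera("side")
        for r in tip_of(n,c)[:1]:print(n,c,r["p"],r["xy"],at(c,r["xy"],.022 if n=="glass" else .03,s))
E
```

```text
clock: 9.7
ee_pos: [0.5208, 0.2123, 0.1458]
tcp_rot: [2.815, 1.394, 0.002]
ft_force: [-0.1, -1.4, -4.2]
width: 0.0137
gripper_force: 97.7
clock: 11.7
ee_pos: [0.5293, -0.1885, 0.1447]
tcp_rot: [-2.814, -1.394, 0.001]
ft_force: [-0.2, 0.1, -3.9]
width: 0.0138
gripper_force: 97.8
yaw now 52.7 turn [-0.007 -0.001 -0.001] shift [-0.019  0.027 -0.011]
[-0.18118427  0.08561612 -3.92368829] [-0.00056829 -0.00093012 -0.0124135 ]
24230 (np.int32(399), np.int32(24), np.int32(188), np.int32(227)) [496.81981015 139.91085431]
108 (np.int32(289), np.int32(385), np.int32(7), np.int32(17)) [292.12962963 393.5       ]
108 (np.int32(337), np.int32(385), np.int32(7), np.int32(17)) [339.83333333 393.5462963 ]
lamp_red side 0.6 [372.0, 204.4] [ 0.50000691 -0.2620332   0.03      ]
lamp_green side 0.92 [354.4, 224.0] [ 0.49220382 -0.14143977  0.03      ]
lamp_green wrist 0.86 [230.0, 200.0] [ 0.50226554 -0.12788824  0.03      ]
lamp_yellow side 0.68 [367.1, 219.7] [ 0.47241286 -0.18002372  0.03      ]
lamp_yellow wrist 0.58 [235.7, 286.9] [ 0.46425136 -0.17777188  0.03      ]
glass side 0.96 [351.2, 212.1] [ 0.537475   -0.20265657  0.022     ]
```

View pics/w3.png

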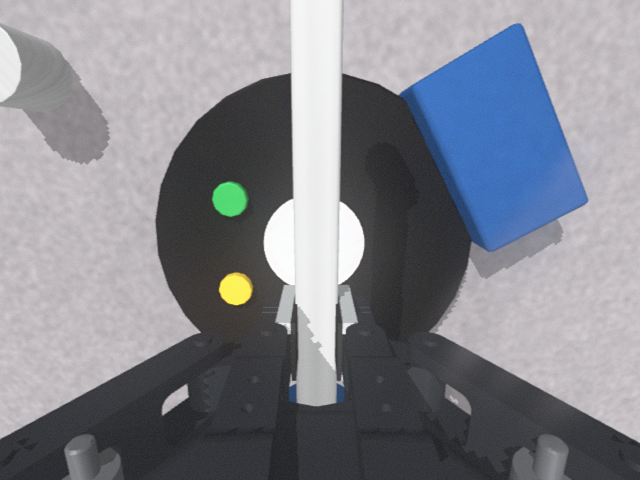

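View pics/t3.png

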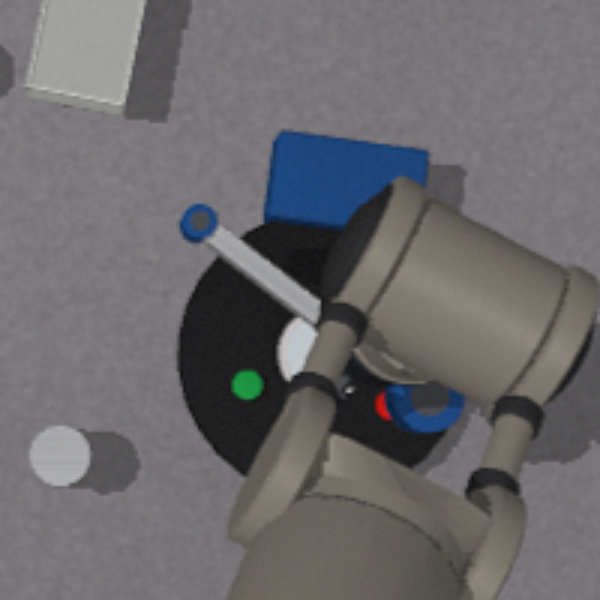

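Wrist view: bar centred over the glass (314,242), green lamp (230,199), yellow (236,289), red hidden under the head; top view agrees (foot at upper left, head over red). Now a check of level and pad position.

Run:
```python
from h import *
s=robot.state();im=cv2.imread("pics/w3.png")[:,:,::-1].copy()
L={}
for n,lo,hi in(("yel",(20,120,100),(35,255,255)),("grn",(50,120,60),(85,255,255))):
    a,b,c=blob(im,lo,hi)[0];L[n]=at("wrist",c,.030,s)[:2];print(n,a,c,L[n])
# glass outline from its left/right arcs
g=(im.min(2)>215).astype(np.uint8);
for r in(215,230,242,255,270):
    x=np.nonzero(g[r,240:390])[0]+240;print(r,x.min(),x.max(),end=" | ")
print("glass mid",at("wrist",[314.3,242],.022,s))
c=L["yel"];d=L["grn"]-c   # green->centre: equilateral triangle yel,grn,glass
for k in(-60,60):print("glass from lamps",k,c+R.from_euler("z",k,degrees=True).as_matrix()[:2,:2]@d, "len",np.linalg.norm(d))
gray=im.mean(2)
cal=vision.get_calibration("wrist");K=np.array(cal["intrinsics"]);T=np.linalg.inv(cal["T_tool_cam"])
def pr(p):
    q=T[:3,:3]@p+T[:3,3];q=K@[q[0],-q[1],-q[2]];return q[:2]/q[2]
for tilt in(-3,0,3):
    t=np.tan(np.radians(tilt));print(tilt,[np.round(np.r_[pr([x,-.008,-.004-x*t]),pr([x,.008,-.004-x*t])],1) for x in(.03,.06,.09)])
for r in range(5,290,25):
    x=np.nonzero(g[r,285:350])[0]+285;print(r,x.min() if len(x) else 0,x.max() if len(x) else 0,gray[r,284:300:3].astype(int),gray[r,334:350:3].astype(int))
```

```text
yel 891 [235.47474747 288.4332211 ] [ 0.46360231 -0.17923251]
grn 993 [229.67270896 198.55488419] [ 0.50302908 -0.12762621]
215 273 354 | 230 266 361 | 242 264 363 | 255 266 361 | 270 273 354 | glass mid [ 0.52849757 -0.18788798  0.022     ]
glass from lamps -60 [ 0.52800806 -0.18757395] len 0.06494367119338065
glass from lamps 60 [ 0.43862333 -0.11928478] len 0.06494367119338065
-3 [array([294.5, 253.9, 339.5, 253.8]), array([293.2, 167.3, 340.7, 167.3]), array([291.8,  70.9, 342. ,  70.9])]
0 [array([294.2, 255.2, 339.8, 255.1]), array([292.6, 167.9, 341.4, 167.8]), array([290.8,  67.8, 343.1,  67.7])]
3 [array([294. , 256.5, 340.1, 256.5]), array([292. , 168.5, 342. , 168.4]), array([289.7,  64.4, 344.3,  64.3])]
5 291 339 [202 199 208 241 244 245] [240 238 214 177 200 195]
30 291 339 [191 189 204 240 243 244] [240 238 207 189 196 199]
55 292 339 [194 192 187 236 243 243] [239 236 201 198 200 199]
80 292 338 [ 58  59  84 236 244 242] [239 236 191  58  57  61]
105 293 338 [ 57  58  64 233 242 242] [237 232 180  58  62  58]
130 293 338 [ 60  63  56 229 240 242] [236 228 159  58  62  57]
155 293 337 [ 63  63  68 222 240 240] [235 223 138  63  61  63]
180 294 337 [ 68  70  66 195 236 240] [235 218 108  68  65  65]
205 285 345 [253 249 250 230 238 241] [235 211 246 252 174  69]
230 285 349 [252 252 252 246 237 240] [236 205 252 252 252 251]
255 285 349 [252 252 252 250 234 240] [236 201 252 251 251 251]
280 285 344 [253 250 250 251 232 239] [231 189 251 254 108  76]
```

Run:
```python
from h import *
s=robot.state();im=vision.camera("side").copy()
c=vision.get_calibration("side");K=np.array(c["intrinsics"]);T=np.linalg.inv(c["extrinsics"])
W=R.from_rotvec(s["tcp_rot"]).as_matrix();a=np.linspace(0,2*np.pi,60)
def hulls(t):
    t=np.radians(t);o=[]
    for L,r,h in((-.066,.026,.034),(.139,.013,.030)):
        P=np.array([[L+r*np.cos(k),r*np.sin(k),.023-z] for z in(0,h) for k in a]);P=P@R.from_euler("y",t).as_matrix().T
        Q=(P@W.T+s["ee_pos"])@T[:3,:3].T+T[:3,3];q=(Q*[1,-1,-1])@K.T;o.append(cv2.convexHull((q[:,:2]/q[:,2:]).astype(np.float32))[:,0])
    return o
h=hulls(0)
for t in(-4,0,4):print(t,[np.round([*p.min(0),*p.max(0)],1) for p in hulls(t)])
for n,b in zip("head foot".split(),h):
    l,u=b.min(0)-12;r,d=b.max(0)+12
    print(n,[(x[0],x[1]) for x in blob(im,(100,100,40),(125,255,255),(int(l),int(u),int(r-l),int(d-u)))])
big=cv2.resize(im[130:280,260:420],None,fx=4,fy=4)
for p in h:cv2.polylines(big,[((p-[260,130]+.5)*4).astype(np.int32)],True,(255,255,0))
cv2.imwrite("pics/s3.png",big[:,:,::-1])
```

```text
-4 [array([364.6, 164.5, 383.2, 184.1], dtype=float32), array([300.4, 184.9, 310.9, 199.3], dtype=float32)]
0 [array([364.3, 166.1, 383.3, 185.4], dtype=float32), array([300.3, 181.9, 310.1, 196.2], dtype=float32)]
4 [array([363.7, 167.7, 383.4, 186.8], dtype=float32), array([300.1, 178.8, 310.1, 193.1], dtype=float32)]
head [(228, (np.int32(365), np.int32(167), np.int32(18), np.int32(18)))]
foot [(423, (np.int32(296), np.int32(183), np.int32(25), np.int32(24)))]
```

View pics/s3.png

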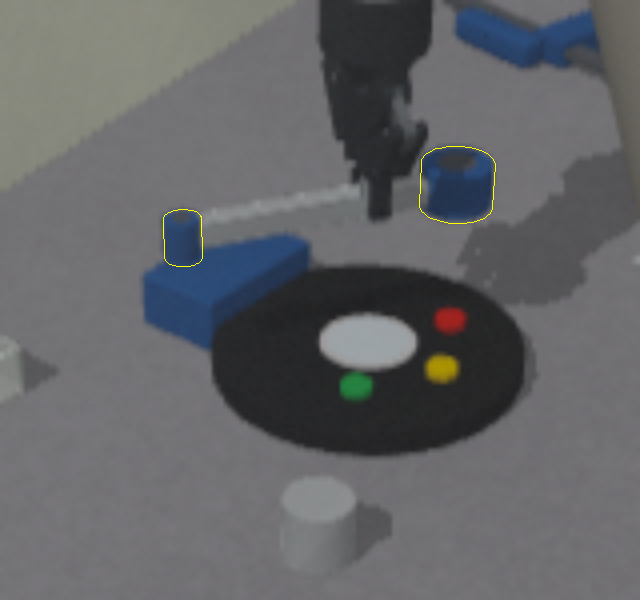

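Overlay for a level lever (head (457,185), foot (183,238) in the crop) matches the picture: level. Hold at red, then turn to yellow and hold.

```bash
python3 -m inch '[0,0,0,0,0,0,1, 0,0,0,0,0,0,1, 0,0,0,0,0,0,1, 0,0,0,0,0,0,1, 0,0,0,0,0,0,1, 0,0,0,0,0,0,1, 0,0,0,0,0,0,1, 0,0,0,0,0,0,1, 0,0,0,0,0,0,1, 0,0,0,0,0,0,1, 0,0,0,0,0,0,1, 0,0,0,0,0,0,1, 0,0,0,0,0,0,1, 0,0,0,0,0,0,1, 0,0,0,0,0,0,1, 0,0,0,0,0,0,1, 0,0,0,0,0,0,1, 0,0,0,0,0,0,1, 0,0,0,0,0,0,1, 0,0,0,0,0,0,1]'
python3 -m inch '[0,0,0,0,0,0.2,1, 0,0,0,0,0,0.4,1, 0,0,0,0,0,0.6,1, 0,0,0,0,0,0.6,1, 0,0,0,0,0,0.6,1, 0,0,0,0,0,0.6,1, 0,0,0,0,0,0.6,1, 0,0,0,0,0,0.6,1, 0,0,0,0,0,0.6,1, 0,0,0,0,0,0.6,1, 0,0,0,0,0,0.6,1, 0,0,0,0,0,0.6,1, 0,0,0,0,0,0.5,1, 0,0,0,0,0,0.3,1, 0,0,0,0,0,0.1,1, 0,0,0,0,0,0,1, 0,0,0,0,0,0,1, 0,0,0,0,0,0,1]'
python3 -c "
from h import *
plan([.529,-.1885,.145],-7.4);s=robot.state();print(s['wrist_torque'],s['joint_positions'])"
```

```text
clock: 14.3
ee_pos: [0.5295, -0.1892, 0.145]
tcp_rot: [2.815, 1.394, 0.0]
ft_force: [-0.5, -0.2, -3.6]
width: 0.0137
gripper_force: 97.8
clock: 16.1
ee_pos: [0.5295, -0.1892, 0.145]
tcp_rot: [3.135, -0.2, -0.0]
ft_force: [-0.3, 0.7, -3.8]
width: 0.0143
gripper_force: 97.7
yaw now -7.3 turn [ 0.001 -0.     0.013] shift [-0.023 -0.023  0.   ]
[ 0.03081738 -0.03196946  0.03361047] [-4.79371742e-01  5.10943972e-01  1.56580344e+00 -8.42231296e-05
  1.06481541e+00  1.21878770e+00]
```

```bash
python3 -m inch '[0,0,0,0,0,0,1, 0,0,0,0,0,0,1, 0,0,0,0,0,0,1, 0,0,0,0,0,0,1, 0,0,0,0,0,0,1, 0,0,0,0,0,0,1, 0,0,0,0,0,0,1, 0,0,0,0,0,0,1, 0,0,0,0,0,0,1, 0,0,0,0,0,0,1, 0,0,0,0,0,0,1, 0,0,0,0,0,0,1, 0,0,0,0,0,0,1, 0,0,0,0,0,0,1, 0,0,0,0,0,0,1, 0,0,0,0,0,0,1, 0,0,0,0,0,0,1, 0,0,0,0,0,0,1, 0,0,0,0,0,0,1, 0,0,0,0,0,0,1]'
python3 -m inch '[0,0,0,0,0,0,1, 0,0,0,0,0,0,1, 0,0,0,0,0,0.2,1, 0,0,0,0,0,0.4,1, 0,0,0,0,0,0.6,1, 0,0,0,0,0,0.6,1, 0,0,0,0,0,0.6,1, 0,0,0,0,0,0.6,1, 0,0,0,0,0,0.6,1, 0,0,0,0,0,0.6,1, 0,0,0,0,0,0.6,1, 0,0,0,0,0,0.6,1, 0,0,0,0,0,0.6,1, 0,0,0,0,0,0.6,1, 0,0,0,0,0,0.5,1, 0,0,0,0,0,0.3,1, 0,0,0,0,0,0.1,1]'
python3 -m inch '[0,0,0,0,0,0,1, 0,0,0,0,0,0,1, 0,0,0,0,0,0,1, 0,0,0,0,0,0,1, 0,0,0,0,0,0,1, 0,0,0,0,0,0,1, 0,0,0,0,0,0,1, 0,0,0,0,0,0,1, 0,0,0,0,0,0,1, 0,0,0,0,0,0,1, 0,0,0,0,0,0,1, 0,0,0,0,0,0,1]'
python3 - <<'E'
from h import *
plan([.529,-.1885,.145],-67.4);im=vision.camera("side");cv2.imwrite("pics/s4.png",cv2.resize(im[130:280,260:460],None,fx=4,fy=4)[:,:,::-1])
E
```

```text
clock: 18.1
ee_pos: [0.5295, -0.1891, 0.145]
tcp_rot: [3.135, -0.2, -0.0]
ft_force: [-0.2, 1.1, -4.7]
width: 0.0139
gripper_force: 97.7
clock: 19.8
ee_pos: [0.5295, -0.1892, 0.145]
tcp_rot: [2.613, -1.744, 0.0]
ft_force: [-0.3, 0.4, -3.1]
width: 0.0141
gripper_force: 97.7
clock: 21.0
ee_pos: [0.5295, -0.1891, 0.145]
tcp_rot: [2.615, -1.741, 0.0]
ft_force: [1.0, 0.8, -4.7]
width: 0.0142
gripper_force: 97.7
yaw now -67.32 turn [-0.    -0.001  0.01 ] shift [-0.032  0.009  0.001]
```

View pics/s4.png

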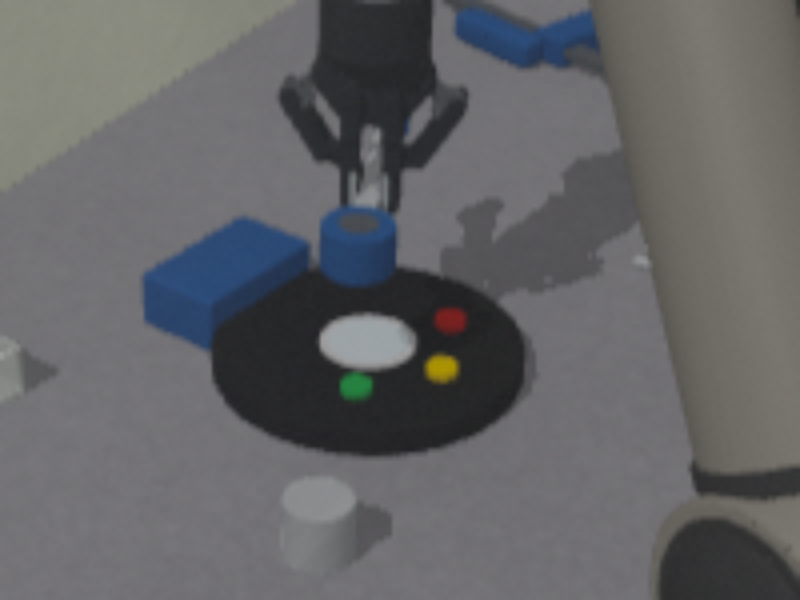

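The lever is still held, with its head at (358,245) in the crop, towards the green lamp (356,386) and 100 mm above the pad; slug, box and tray look undisturbed.

```bash
python3 -c "
from cell import robot
print(robot.job_done())"
```

```text
the job is handed in; nothing more can be done
None
```

I gripped the lever at its balance point and showed it level about 100 mm over the glass, head over red for about 2 s, then yellow for about 2 s, then handed the job in at about 21 s, still holding it over green. My level checks were a camera overlay at red and near-zero wrist torque at red and yellow; at green I only viewed the side picture, and in it the slug, the box and the part of the tray in view looked undisturbed.

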